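# Refit the tapered plug of a chiller drain cock

## Task

Refit the plug of the drain cock so that the cock is shut: take the plug off its wooden block by the yellow tee, keep its greased taper off the bench, lower it gently by feel into the tapered bore until it sits, neither forcing it while it is held nor letting it drop the last bit, and let go of it so that it finds its own centre. Then press down on top of the tee with a firm push of about 20 N, no blow, so that the taper bites and the plug stays fully home and upright by itself with the tee square across the pipe. Leave the nut with its washer, the grease tin and the clamp meter where they lie.

Things in the scene. Friction and masses are not known exactly. Their poses are not given: they have to be found in the camera images.
- plug: Loose brass plug, 0.34 kg. Origin: centre of the shoulder (large end of the taper); z along its axis up to the yellow tee, y along the tee. Along z: stud 10 mm thick from -54 to -40 mm; greased slippery taper from -40 mm (26 mm thick) to 0 (36 mm thick); neck 21 mm thick to 16 mm; tee bar 16 to 30 mm, 56 mm long, 14 mm wide. It starts on the block, axis 30 degrees above level, tee end up.
- plug_tee (a point): Middle of the yellow tee bar, on the plug's axis, 23 mm above the shoulder and 7 mm below the tee's top; axes as the plug's. At the start it is about 74 mm above the bench, y is level and x points upward, 30 degrees off vertical. Two dark slots in the taper show the waterway, in line with the tee.
- rest: Fixed beech block, 104 x 40 mm, on which the plug lies in a V, 20 to 60 mm above the bench; a notched end board behind the tee keeps it from sliding down. Origin on the bench under the plug's shoulder; +x is the level direction in which the stud points, y is parallel to the tee, whose ends overhang the block by 8 mm each. The plug comes free when lifted straight up.
- cock: Fixed bronze cock in its pipe. Origin on the bench under the upright bore's axis; y along the pipe, x level across it. Barrel 51 mm wide at the rim, 28 to 65 mm above the bench. The line is 330 mm long, 28 mm thick (46 mm at the hexagons), its axis 46 mm up; +y end bends down into the bench, -y end is a hose tail. Shut: tee (plug y) along the cock's x, either way round.
- cock_rim (a point): Centre of the bore's mouth, level with the rim, 65 mm above the bench; axes as the cock's. The bore goes right through, tapered like the plug, some 35 mm wide. The two are lapped, so the depth differs and cannot be seen: home, the shoulder stands 0.5 to 9 mm above this point, 5 on average. Held 1 mm off centre the plug touches 8 mm too high and is pushed sideways. A 20 N push makes it bite; 40 N seizes it.
- nut: Bystander: loose brass hexagon nut, 19 mm across flats, on its 26 mm steel washer, 11 mm tall together; origin under its centre.
- grease_tin: Bystander: loose red grease tin with a steel lid, 74 mm wide, 42 mm tall; origin under its centre.
- clamp_meter: Bystander: loose black clamp meter lying on its back, body 75 x 150 mm, 34 mm tall (dial to 42 mm), with a red clamp ring that reaches 145 mm from the origin along +y; origin on the bench under the middle of the black body.

How it is judged:
On the way, in this order (a step that is already met when the one before it is completed fails the run):
1. the plug stands by itself in the bore, upright and let go (horizontal distance between plug and cock_rim below 0.0025 m and z of plug in the frame of cock_rim between -0.002 and 0.0105 m and angle between plug's own z axis and vertical below 0.035 rad and contact force between the fingers and plug below 0.5 N), for 0.2 s.
2. the standing plug is pressed into its taper by the fingers, with 14 to 36 N (less than a grip puts on it) (horizontal distance between plug and cock_rim below 0.0025 m and z of plug in the frame of cock_rim between -0.002 and 0.0105 m and angle between plug's own z axis and vertical below 0.035 rad and contact force between the fingers and plug between 14 and 36 N and contact force between plug and cock above 40 N), for 0.3 s.
At the end, for the whole second after the job is handed in: The plug stands in the bore within 2.5 mm of its centre and 2 degrees of upright, its shoulder between 2 mm below and 10.5 mm above the rim, gripped by the taper (more than 20 N of contact), with the tee within 10 degrees of square across the pipe; it is let go and at rest (horizontal distance between plug and cock_rim below 0.0025 m and z of plug in the frame of cock_rim between -0.002 and 0.0105 m and angle between plug's own z axis and vertical below 0.035 rad and angle between the y axis of plug and the x axis of cock, either way round below 0.17 rad and contact force between plug and cock above 20 N and contact force between the fingers and plug below 0.1 N and linear speed of plug below 0.01 m/s and angular speed of plug below 0.05 rad/s); the robot touches nothing.
It fails at once if the plug is dropped: it moves faster than 0.15 m/s while the fingers do not touch it (contact force between the fingers and plug below 0.1 N and linear speed of plug above 0.15 m/s).
It fails at once if the plug is forced into the bore while held: over 120 N of contact (some 35 N straight down) while the fingers grip it (contact force between the fingers and plug above 36 N and contact force between plug and cock above 120 N).
It fails at once if the plug's taper comes down on the bench (height (world z) of plug below 0.03 m).
It fails at once if the taper is struck or forced until it seizes (contact force between plug and cock above 150 N).
It fails at once if the nut, the grease tin or the clamp meter is moved by over 20 mm (distance of any of nut, grease_tin, clamp_meter from where it was at the start of the episode above 0.02 m).
It also fails if it takes over 46 s, if anything falls off the work surface, if the arm or the gripper's body presses on something with over 40 N, if the wrist force passes 120 N, or if a joint passes its speed limit or range.

## Robot

A 6-joint arm with a two-finger parallel gripper is mounted at the origin on the work surface. World frame = base frame: x ahead of the robot, y to its left, z up, the work surface at z = 0. Lengths are in m, angles in rad, forces in N, time in s.
With the tool pointing down it reaches from about 0.35 to 0.925 m from the base axis. Payload 6.4 kg.
Tool frame: the origin (TCP) lies midway between the tips of the shut fingers; the grasp point (between the pads) lies 19 mm behind it (r.tcp_to_grasp is the z of the grasp point in the tool frame, in m); z points along the fingers, y is the line along which they close (so a half turn about z gives the same grasp; the last joint's range is limited). The gripper opens to 85 mm and grips with 20 to 120 N. Pads are 22 mm wide; open, the fingers measure 114 mm over their backs; the gripper's body (76 mm by 85 mm) begins 54 mm behind the grasp point. The pads swing forward as they close: fully open they stand 13 mm farther back than shut.
Start: joints at [1.012, 0.245, 1.558, -0, 1.339, -0.174], TCP at [0.244, 0.602, 0.231] pointing down, gripper open.
Joint ranges: [-3.13, 3.13], [-1.02, 2.26], [0.13, 2.54], [-0.95, 4.09], [0.21, 2.88], [-2.74, 2.74]. Speed limits (rad/s): [2.57, 2.57, 3.14, 3.14, 3.14, 3.14].

## Interface

Orientations are given as a unit quaternion [x, y, z, w].
In Python, from plant import status, viewer, ticket, r gives the robot as it stands.
- The arm moves only by the shell command python3 -m handwheel 'ROWS' [FORCE]. ROWS is JSON, a list of rows, each a list of 7 numbers: the opening, from -1 (shut) to 1 (fully open), then the shift along the tool's x, y, z in mm, then the turn, a rotation vector about the tool's x, y, z in degrees. A call has 1 to 12 rows; each row shifts and turns the commanded pose from where the row before left it, along the tool's axes as they then stand; what a row does not reach is not made up. A row lasts 1/8 s, in which the tool goes at most 62.5 mm and 10.7 degrees, less where a joint would pass 70% of its speed; a pose out of reach is approached as far as the arm can. A call is refused whole if a number of a shift passes 62.5 or a number of a turn 10.7, either way. A call with a gripper value outside its range is refused whole. The fingers move at their own pace and stop on an object; FORCE is the grip in N (left out, the last holds). Time passes only in rows, so rows that do not move let the fingers close. It gives the time, the measured TCP pose, the force, the opening and the grip force at its end, in the units of the state.
- status.read_state(): the state, without advancing time (a new reading comes with each control period).
- viewer.read_camera(name): name is "side" or "top"; returns the picture (384x512x3 uint8, red, green, blue); there is no depth.
- viewer.camera_model(name): a dict with "fx", "fy", "cx", "cy" (pixels), "k1" (the pictures are not rectified: a ray, as slopes to the right and down, at radius r is drawn at 1 + k1 r^2 times it, then the intrinsics apply), "position" and "attitude" of the camera in the world. Camera axes: x right, y up, looking along -z (the intrinsics and any distortion apply to the point x, -y, -z); pixel columns grow to the right and rows downward; lengths in m; the calibration is good to about 2 mm. A picture is of the moment at which its call begins. camera_model takes no time and is no camera call.
- ticket.close_job(): hands the job in; it is judged then, once.
Trained networks look in the newest picture that a camera, given by its name, has taken for a name from the list of things; names that differ only in an ending like _2 or _b are one class to them, and where a whole thing is asked for, a point or a joint stands for the part that bears it (a point fixed in the world has none). Each returns a list of dicts, best first, with "conf" (0 to 1); they miss things now and then, are a little off and sometimes report something else, mostly with a low value. They report only what shows in the picture. A call takes as long as a camera call.
- viewer.look_for(camera, thing): "xyz" ([x, y, z] in m, in world coordinates, good to about 4 mm: the middle of the surface that is visible of it).
- viewer.masks_of(camera, thing): "region" (384x512 bool, what is visible of it).
The state is a dict: "time": time; "joint_positions": joint angles; "qvel": joint speeds; "joint_efforts": joint torques, N m; "eef_pos": TCP position; "eef_rot": TCP orientation; "force": force on the tool from outside, world axes, zero at the start; "moment": the same for the moment, N m; "grip_width": opening from 0.0 (shut) to 1.0 (fully open); "grasp_force": force on a finger pad.
Only numpy, scipy, OpenCV 4.12 (cv2) and the standard library are available. Lean on these libraries where they do the work, as an engineer would, in place of code of your own. Each camera call takes 0.05 s, during which the arm holds its last target. There are 200 camera calls.

## Working session

There is one attempt and no reset: what is moved stays moved. The work goes in short steps, Python scripts to look and compute and a shell command to move; the robot and the scene stay as the last step left them, time stands still between calls to the robot, and variables do not carry over. Pictures are saved under pics/ and viewed, at most 10 in all, crops included, and the job is handed in when it is done.

```bash
ls; mkdir -p pics
cat > look.py <<'E'
from plant import status, viewer, ticket, r
import numpy as np, cv2
E
python3 - <<'E'
from look import *
s=status.read_state(); print({k:np.round(v,3).tolist() for k,v in s.items()}); print(r.tcp_to_grasp)
for c in ("side","top"):
    im=viewer.read_camera(c); cv2.imwrite(f"pics/{c}0.png",im[:,:,::-1]); print(viewer.camera_model(c))
    for t in ("plug","plug_tee","rest","cock","cock_rim","nut","grease_tin","clamp_meter"):
        print(c,t,[(round(d["conf"],2),np.round(d["xyz"],3).tolist()) for d in viewer.look_for(c,t)[:2]])
print(status.read_state()["time"])
E
```

```text
pics
{'time': 0.0, 'joint_positions': [1.012, 0.246, 1.559, 0.0, 1.339, -0.174], 'qvel': [0.0, 0.001, 0.0, -0.0, 0.0, -0.001], 'joint_efforts': [-0.001, -42.95, -32.613, -0.0, 0.005, 0.0], 'eef_pos': [0.244, 0.602, 0.23], 'eef_rot': [0.191, 0.982, -0.001, -0.0], 'force': [0.79, -0.28, 0.7], 'moment': [0.008, -0.035, -0.007], 'grasp_force': 0.0, 'grip_width': 1.005}
-0.0187
{'fx': 438.5013237990326, 'fy': 438.5013237990326, 'cx': 253.18731876587972, 'cy': 193.70412267876227, 'k1': -0.05470499961139497, 'position': array([ 0.24285754, -0.63864674,  0.57994805]), 'attitude': array([ 0.44936731, -0.11400385, -0.21408618,  0.85979024])}
side plug [(0.67, [0.468, -0.196, 0.073])]
side plug_tee [(0.9, [0.468, -0.197, 0.072])]
side rest [(0.92, [0.465, -0.207, 0.019]), (0.47, [0.466, -0.194, 0.072])]
side cock [(0.73, [0.493, 0.106, 0.06])]
side cock_rim [(0.91, [0.492, 0.107, 0.058])]
side nut [(0.45, [0.694, -0.206, 0.009]), (0.39, [0.688, -0.042, 0.034])]
side grease_tin [(0.58, [0.671, 0.196, 0.04])]
side clamp_meter [(0.94, [0.69, -0.042, 0.033])]
{'fx': 347.3929200039646, 'fy': 347.3929200039646, 'cx': 250.36759772175006, 'cy': 194.7365800475983, 'k1': 0.0017087075650835419, 'position': array([ 0.52431508, -0.02183656,  0.82570225]), 'attitude': array([-0.02574024,  0.01206479,  0.71572792, -0.69780041])}
top plug [(0.83, [0.477, -0.184, 0.075])]
top plug_tee [(0.82, [0.473, -0.185, 0.07])]
top rest [(0.66, [0.463, -0.148, 0.013])]
top cock [(0.7, [0.505, 0.163, 0.063])]
top cock_rim []
top nut []
top grease_tin [(0.74, [0.68, 0.212, 0.044])]
top clamp_meter [(0.68, [0.697, -0.014, 0.029])]
0.9
```

View pics/side0.png

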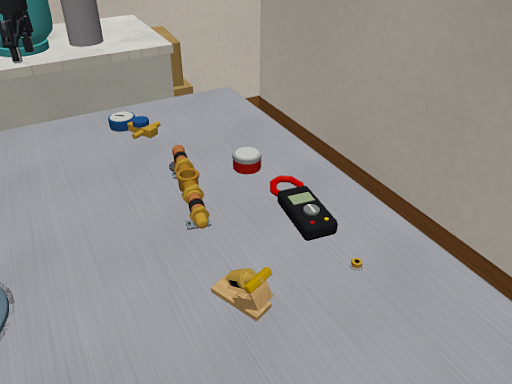

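View pics/top0.png

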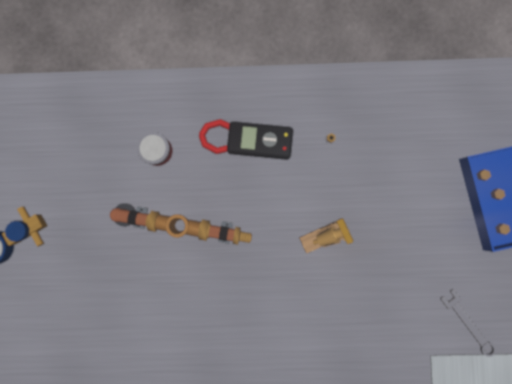

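```bash
cat >> look.py <<'E'
from scipy.spatial.transform import Rotation as R
def ray(c,u,v):
    m=viewer.camera_model(c); p=cv2.undistortPoints(np.array([[[u,v]]],float),np.array([[m["fx"],0,m["cx"]],[0,m["fy"],m["cy"]],[0,0,1]]),np.array([m["k1"],0,0,0]))[0,0]
    d=R.from_quat(m["attitude"]).apply([p[0],-p[1],-1]); return m["position"],d/np.linalg.norm(d)
def atz(c,u,v,z):
    p,d=ray(c,u,v); return p+d*(z-p[2])/d[2]
def tri(a,b):
    (p,d),(q,e)=ray("side",*a),ray("top",*b)
    A=sum(np.eye(3)-np.outer(x,x) for x in (d,e)); y=sum((np.eye(3)-np.outer(x,x))@o for o,x in((p,d),(q,e)))
    s=np.linalg.solve(A,y); return s, [np.linalg.norm(np.cross(s-o,x)) for o,x in((p,d),(q,e))]
def proj(c,P):
    m=viewer.camera_model(c); x,y,z=R.from_quat(m["attitude"]).inv().apply(np.array(P)-m["position"]); a,b=x/-z,-y/-z; k=1+m["k1"]*(a*a+b*b)
    return np.array([m["fx"]*a*k+m["cx"],m["fy"]*b*k+m["cy"]])
def crop(im,u0,v0,w,h,s): return cv2.resize(im[v0:v0+h,u0:u0+w],None,fx=s,fy=s,interpolation=cv2.INTER_CUBIC)
E
python3 - <<'E'
from look import *
s=cv2.imread("pics/side0.png");t=cv2.imread("pics/top0.png")
a=np.hstack([crop(s,150,140,80,60,5),crop(s,205,260,80,60,5)])
b=np.hstack([crop(t,140,195,80,60,5),crop(t,290,207,80,60,5)])
cv2.imwrite("pics/crops0.png",np.vstack([a,b]))
viewer.read_camera("side");viewer.read_camera("top")
for c in("side","top"):
    for th in("plug","plug_tee","cock","rest"):
        for d in viewer.masks_of(c,th)[:1]:
            v,u=np.nonzero(d["region"]); print(c,th,d["conf"],u.mean().round(2),v.mean().round(2),len(u),u.min(),u.max(),v.min(),v.max(), cv2.minAreaRect(np.c_[u,v].astype(np.float32)))
E
```

```text
side plug 0.84 247.95 278.11 784 226 271 267 292 ((248.5, 279.5), (25.0, 45.0), 90.0)
side plug_tee 0.76 247.55 278.14 713 226 271 268 292 ((248.7332305908203, 280.3306884765625), (23.42127227783203, 45.24382781982422), 87.70938873291016)
side cock 0.77 189.66 188.54 1577 170 209 145 228 ((188.66444396972656, 186.5339813232422), (86.8365707397461, 25.488819122314453), 73.7798080444336)
side rest 0.56 245.43 298.33 1423 211 273 277 321 ((244.92306518554688, 291.1153869628906), (61.017024993896484, 38.551666259765625), 33.6900634765625)
top plug 0.74 334.45 234.2 596 313 353 218 244 ((333.5973205566406, 238.28189086914062), (26.543113708496094, 38.01236343383789), 55.00798034667969)
top plug_tee 0.58 334.11 233.75 585 314 352 218 245 ((332.01239013671875, 231.4408721923828), (25.102680206298828, 38.208038330078125), 83.41805267333984)
top cock 0.77 176.84 224.4 2448 110 251 203 242 ((180.83749389648438, 225.1171112060547), (143.02247619628906, 24.1899471282959), 10.162083625793457)
top rest 0.81 314.26 237.4 389 300 343 222 252 ((320.58624267578125, 237.53448486328125), (19.564661026000977, 40.836307525634766), 66.80140686035156)
```

View pics/crops0.png

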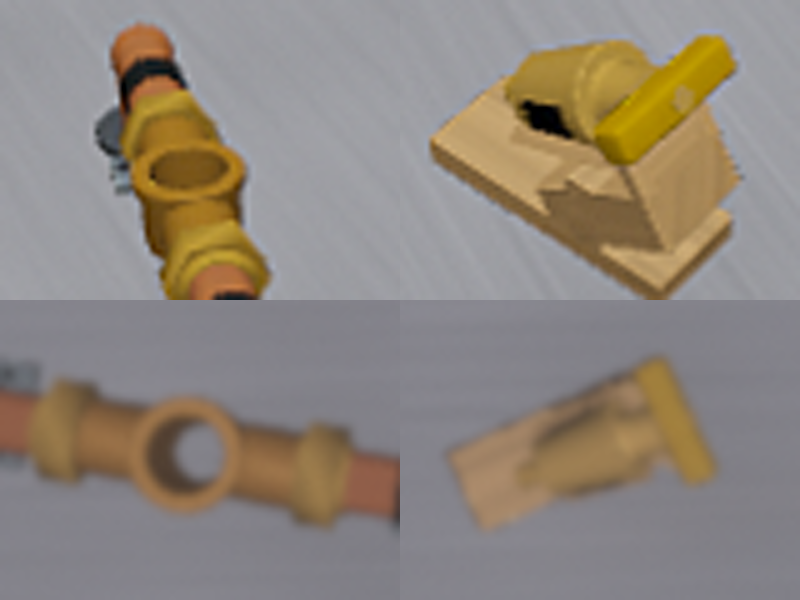

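Run:
```python
from look import *
def S1(x,y):return 150+(x+.5)/5-.5,140+(y+.5)/5-.5
def S2(x,y):return 205+(x-400+.5)/5-.5,260+(y+.5)/5-.5
def T1(x,y):return 140+(x+.5)/5-.5,195+(y-300+.5)/5-.5
def T2(x,y):return 290+(x-400+.5)/5-.5,207+(y-300+.5)/5-.5
np.set_printoptions(precision=4,suppress=True)
print("tee",tri(S2(667,100),T2(677,421)), atz("top",*T2(677,421),.074),atz("side",*S2(667,100),.074))
print("rim",tri(S1(189,167),T1(187,455)), atz("top",*T1(187,455),.065),atz("side",*S1(189,167),.065))
ang=lambda a,b:np.degrees(np.arctan2(*(b-a)[1::-1]))
print("tee dir",ang(atz("top",*T2(648.5,363.5),.078),atz("top",*T2(703.5,478.5),.078)),
 np.linalg.norm(atz("top",*T2(648.5,363.5),.078)-atz("top",*T2(703.5,478.5),.078)))
print("block side dir",ang(atz("top",*T2(480,530),.0),atz("top",*T2(447,455),.0)))
a,b=atz("top",120,215,.046),atz("top",250,238,.046)
print("pipe",a,b,ang(b,a), ang(atz("top",*T1(322,475),.046),atz("top",*T1(62,430),.046)))
```

```text
tee (array([ 0.4823, -0.2091,  0.0731]), [np.float64(0.0003264717483361016), np.float64(0.0003264717483361294)]) [ 0.4821 -0.2087  0.074 ] [ 0.4822 -0.2099  0.074 ]
rim (array([0.5023, 0.1546, 0.0647]), [np.float64(0.0007138286745132239), np.float64(0.0007138286745132868)]) [0.5017 0.1549 0.065 ] [0.5028 0.1538 0.065 ]
tee dir -156.5603945031249 0.053796776145344914
block side dir 22.03308472546788
pipe [0.5281 0.2881 0.046 ] [ 0.4695 -0.004   0.046 ] 78.67202148004203 78.88237300492835
```

```bash
cat >> look.py <<'E'
def pose(yhead,beta):  # tool rot: y heading (deg), tilt beta about tool y from straight down
    h=np.radians(yhead); y=np.array([np.cos(h),np.sin(h),0]); z=np.array([0,0,-1.]); return R.from_matrix(np.c_[np.cross(y,z),y,z])*R.from_euler("y",beta,degrees=True)
def delta(grasp,rot):
    s=status.read_state(); R0=R.from_quat(s["eef_rot"]); g0=np.array(s["eef_pos"])+R0.apply([0,0,r.tcp_to_grasp])
    tcp=np.array(grasp)-rot.apply([0,0,r.tcp_to_grasp])
    print("t",round(s["time"],2),"grasp now",g0.round(4),"world d mm",((np.array(grasp)-g0)*1e3).round(1),"F",np.round(s["force"],1),"q",np.round(s["joint_positions"],2),"w",round(s["grip_width"],3))
    print("turn deg (tool)",np.degrees((R0.inv()*rot).as_rotvec()).round(2))
    print("TCP shift tool, before turn",(R0.inv().apply(tcp-s["eef_pos"])*1e3).round(1),"after turn",(rot.inv().apply(tcp-s["eef_pos"])*1e3).round(1))
E
python3 -c "
from look import *
print([a for a in dir(r) if a[0]!='_'])"
python3 -m handwheel '[[1,-37.5,-47.4,0,0,0,0],[1,-37.5,-47.4,0,0,0,0],[1,-37.5,-47.4,0,0,0,0],[1,-37.5,-47.4,0,0,0,0],[1,-37.5,-47.4,0,0,0,0],[1,-37.5,-47.4,0,0,0,0],[1,-37.5,-47.4,0,0,0,0],[1,-37.5,-47.4,0,0,0,0],[1,-37.5,-47.4,0,0,0,0],[1,-37.5,-47.4,0,0,0,0],[1,-37.5,-47.4,0,0,0,0],[1,-37.5,-47.4,0,0,0,0]]' 80
python3 -m handwheel '[[1,-37.5,-47.4,0,0,0,0],[1,-37.5,-47.4,0,0,0,0],[1,0,0,0,0,0,8.9],[1,0,0,0,0,0,8.9],[1,0,0,0,0,0,8.9],[1,0,0,0,0,0,8.9],[1,0,0,0,0,0,8.9],[1,0,0,0,0,10,0],[1,0,0,0,0,10,0],[1,0,0,0,0,10,0],[1,0,0,0,0,0,0]]'
python3 -c "
from look import *
delta([.4822,-.209,.0735],pose(23.4,30))"
```

```text
['PlanningError', 'tcp_to_grasp']
time: 2.9
eef_pos: [0.4479, -0.0958, 0.2317]
eef_rot: [0.192, 0.981, -0.0, 0.001]
force: [0.9, 1.3, -0.2]
grip_width: 1.001
grasp_force: 0.0
time: 4.28
eef_pos: [0.4814, -0.2109, 0.2294]
eef_rot: [0.531, 0.807, 0.142, -0.217]
force: [-0.0, -0.7, 0.8]
grip_width: 1.008
grasp_force: 0.0
t 4.28 grasp now [ 0.4851 -0.2195  0.2456] world d mm [  -2.9   10.5 -172.1] F [-0.  -0.7  0.8] q [-0.73  0.22  1.65  0.21  1.75 -1.15] w 1.008
turn deg (tool) [-0.05 -0.09 -0.1 ]
TCP shift tool, before turn [-77.    1.8 154.3] after turn [-76.7   1.5 154.5]
```

```bash
python3 -m handwheel '[[1,0,0,0,0,10,0],[1,0,0,0,0,10,0],[1,0,0,0,0,10,0],[1,0,0,0,0,0,0]]'
python3 -c "
from look import *
delta([.4822,-.209,.1035],pose(23.4,60))"
```

```text
time: 4.78
eef_pos: [0.481, -0.2092, 0.2291]
eef_rot: [0.476, 0.723, 0.274, -0.419]
force: [-0.2, 0.7, 0.4]
grip_width: 1.001
grasp_force: 0.0
t 4.78 grasp now [ 0.4875 -0.224   0.2384] world d mm [  -5.3   15.  -134.9] F [-0.2  0.7  0.4] q [-0.79  0.49  1.49  0.39  2.14 -1.16] w 1.001
turn deg (tool) [-0.09 -0.06 -0.09]
TCP shift tool, before turn [-109.     1.5   81.1] after turn [-108.9    1.2   81.2]
```

```bash
python3 -m handwheel '[[1,-36,0.5,27,0,0,0],[1,-36,0.5,27,0,0,0],[1,-37,0.5,27,0,0,0],[1,0,0,0,0,0,0]]'
python3 - <<'E'
from look import *
delta([.4822,-.209,.0735],pose(23.4,60))
s=viewer.read_camera("side")[:,:,::-1];t=viewer.read_camera("top")[:,:,::-1]
cv2.imwrite("pics/pick1.png",np.hstack([crop(s,185,195,130,150,3),crop(t,280,160,130,150,3)]))
E
```

```text
time: 5.28
eef_pos: [0.4754, -0.1926, 0.0954]
eef_rot: [0.475, 0.724, 0.274, -0.419]
force: [-0.3, -0.7, 0.6]
grip_width: 1.002
grasp_force: 0.0
t 5.28 grasp now [ 0.4819 -0.2075  0.1047] world d mm [  0.3  -1.5 -31.2] F [-0.3 -0.7  0.6] q [-0.78  0.65  1.54  0.36  1.94 -1.24] w 1.002
turn deg (tool) [-0.19 -0.11 -0.04]
TCP shift tool, before turn [-27.9  -0.2  14.3] after turn [-27.8  -0.3  14.3]
```

View pics/pick1.png

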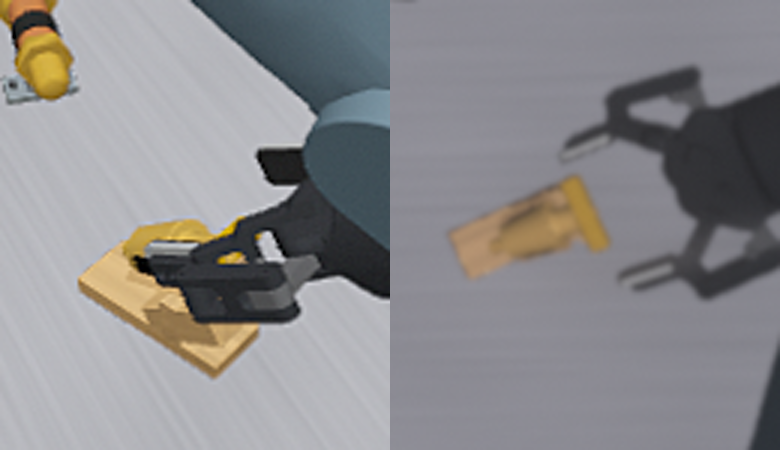

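```bash
python3 -m handwheel '[[1,-14,-0.2,9.5,0,0,0],[1,-14,-0.2,9.5,0,0,0],[1,0,0,0,0,0,0],[-1,0,0,0,0,0,0],[-1,0,0,0,0,0,0],[-1,0,0,0,0,0,0],[-1,0,0,0,0,0,0]]' 60
python3 - <<'E'
from look import *
delta([.4822,-.209,.0735],pose(23.4,60))
s=viewer.read_camera("side")[:,:,::-1];t=viewer.read_camera("top")[:,:,::-1]
cv2.imwrite("pics/pick2.png",np.hstack([crop(s,185,225,100,110,4),crop(t,290,170,100,110,4)]))
E
```

```text
time: 6.25
eef_pos: [0.4762, -0.1931, 0.0632]
eef_rot: [0.475, 0.725, 0.275, -0.417]
force: [5.4, -1.7, 1.8]
grip_width: 0.642
grasp_force: 63.8
t 6.25 grasp now [ 0.4826 -0.208   0.0726] world d mm [-0.4 -1.   0.9] F [ 5.4 -1.7  1.8] q [-0.78  0.7   1.53  0.35  1.9  -1.25] w 0.642
turn deg (tool) [0.05 0.12 0.09]
TCP shift tool, before turn [ 0.4 -0.8 -1.1] after turn [ 0.4 -0.8 -1.1]
```

View pics/pick2.png

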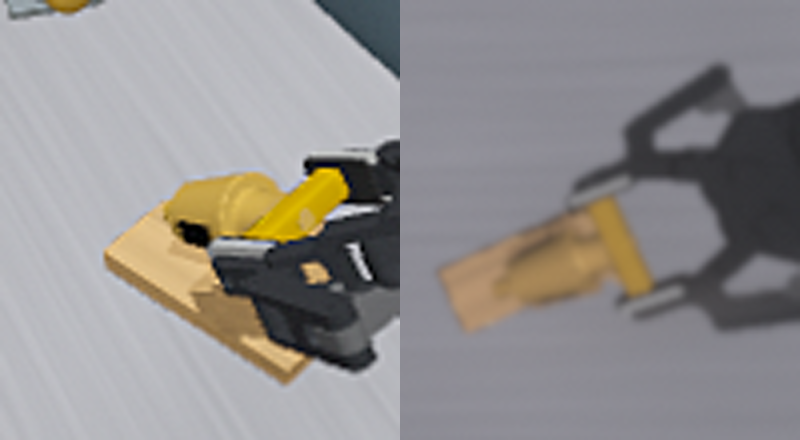

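```bash
python3 -m handwheel '[[-1,4.3,0,-2.5,0,0,0],[-1,8.7,0,-5,0,0,0],[-1,17.3,0,-10,0,0,0],[-1,26,0,-15,0,0,0],[-1,26,0,-15,0,0,0],[-1,26,0,-15,0,0,0],[-1,0,0,0,0,0,0]]' 80
python3 -m handwheel '[[-1,0,0,0,0,-10,0],[-1,0,0,0,0,-10,0],[-1,0,0,0,0,-10,0],[-1,0,0,0,0,-10,0],[-1,0,0,0,0,-10,0],[-1,0,0,0,0,-10,0],[-1,0,0,0,0,0,8.65],[-1,0,0,0,0,0,8.65],[-1,0,0,0,0,0,8.65],[-1,0,0,0,0,0,8.65],[-1,0,0,0,0,0,0]]'
python3 - <<'E'
from look import *
delta([.5022,.1545,.150],pose(-11.2,0))
s=viewer.read_camera("side")[:,:,::-1];t=viewer.read_camera("top")[:,:,::-1]
cv2.imwrite("pics/lift.png",np.hstack([crop(s,185,155,130,150,3),crop(t,270,150,130,150,3)]))
E
```

```text
time: 7.22
eef_pos: [0.4762, -0.1935, 0.1905]
eef_rot: [0.475, 0.726, 0.274, -0.415]
force: [-0.1, -0.7, -4.4]
grip_width: 0.635
grasp_force: 84.4
time: 8.6
eef_pos: [0.4741, -0.1918, 0.1861]
eef_rot: [0.772, 0.636, -0.0, -0.002]
force: [-0.3, 0.2, -4.0]
grip_width: 0.632
grasp_force: 84.9
t 8.6 grasp now [ 0.4742 -0.1918  0.2048] world d mm [ 28.  346.3 -54.8] F [-0.3  0.2 -4. ] q [-0.61 -0.03  1.95  0.    1.23 -0.41] w 0.632
turn deg (tool) [-0.21 -0.1   0.16]
TCP shift tool, before turn [345.1 -38.6  55.6] after turn [345.1 -39.7  54.8]
```

View pics/lift.png

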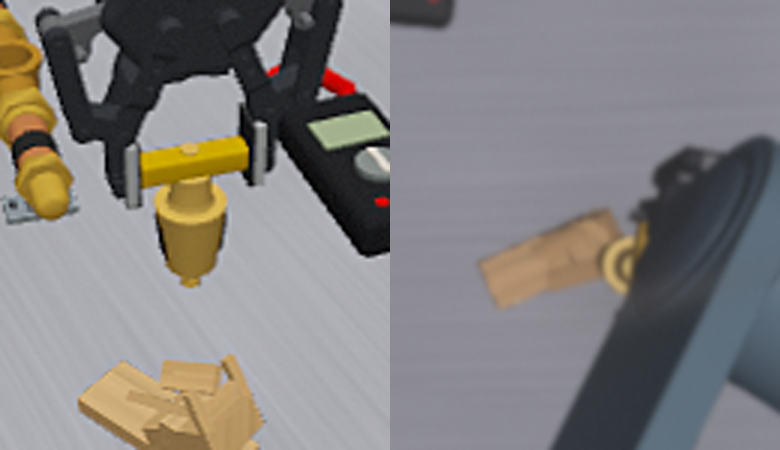

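```bash
python3 -m handwheel '[[-1,57.5,-6.5,0,0,0,0],[-1,57.5,-6.5,0,0,0,0],[-1,57.5,-6.5,0,0,0,0],[-1,57.5,-6.5,0,0,0,0],[-1,57.5,-6.5,0,0,0,0],[-1,57.5,-6.5,0,0,0,0],[-1,0,0,24,0,0,0],[-1,0,0,24,0,0,0],[-1,0,0,0,0,0,0]]'
python3 - <<'E'
from look import *
delta([.5022,.1545,.150],pose(-11.2,0))
s=viewer.read_camera("side")[:,:,::-1];t=viewer.read_camera("top")[:,:,::-1]
cv2.imwrite("pics/over.png",np.hstack([crop(s,145,100,100,110,5),crop(t,120,145,100,110,2.5).repeat(1,0) if 0 else cv2.copyMakeBorder(crop(t,120,170,100,110,3),0,220,0,0,cv2.BORDER_CONSTANT)]))
E
```

```text
time: 9.82
eef_pos: [0.5016, 0.1534, 0.1372]
eef_rot: [0.772, 0.636, -0.003, -0.002]
force: [0.4, -0.6, -3.5]
grip_width: 0.637
grasp_force: 85.4
t 9.82 grasp now [0.5017 0.1534 0.1559] world d mm [ 0.5  1.1 -5.9] F [ 0.4 -0.6 -3.5] q [0.08 0.06 1.94 0.   1.14 0.27] w 0.637
turn deg (tool) [-0.34  0.09  0.15]
TCP shift tool, before turn [1.2 0.5 5.9] after turn [1.2 0.4 5.9]
```

View pics/over.png

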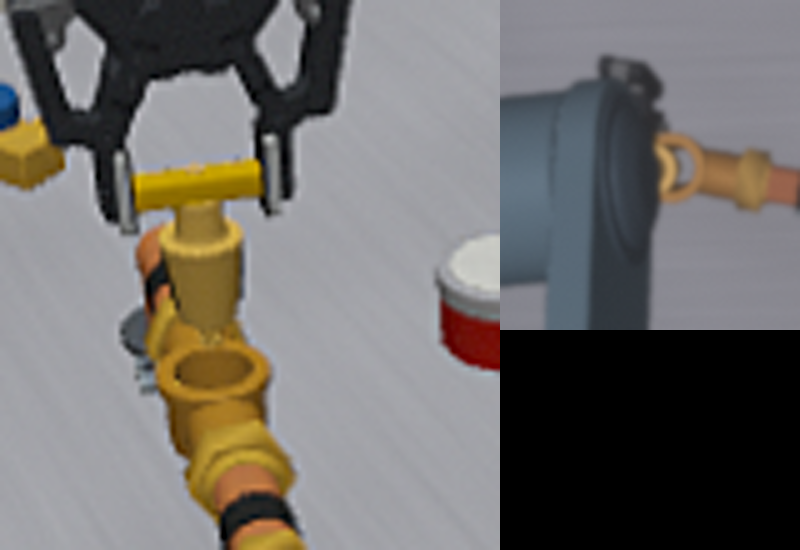

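Run:
```python
from look import *
np.set_printoptions(precision=4,suppress=True)
C=lambda x,y:(145+(x+.5)/5-.5,100+(y+.5)/5-.5)
for z in(.154,.157,.160): print(z,"tee",atz("side",*C(199,186),z),"stud",atz("side",*C(212,343),z-.077))
print("rim",atz("side",*C(214,372.5),.065))
for P in ([.5017,.1534,.157],[.5017,.1534,.08],[.5022,.1545,.065]): print((proj("side",P)-[145,100])*5)
```

```text
0.154 tee [0.5039 0.1543 0.154 ] stud [0.5031 0.1544 0.077 ]
0.157 tee [0.5021 0.1487 0.157 ] stud [0.5016 0.1497 0.08  ]
0.16 tee [0.5002 0.1431 0.16  ] stud [0.5    0.1449 0.083 ]
rim [0.5011 0.1495 0.065 ]
[192.213  179.5978]
[207.2467 337.0001]
[210.2064 364.5873]
```

```bash
python3 -m handwheel '[[-1,1.2,0.5,16,0,0,0],[-1,0,0,12,0,0,0],[-1,0,0,8,0,0,0],[-1,0,0,4,0,0,0],[-1,0,0,0,0,0,0]]'
python3 -m handwheel '[[-1,0,0,2,0,0,0],[-1,0,0,0,0,0,0]]'
python3 -m handwheel '[[-1,0,0,2,0,0,0],[-1,0,0,0,0,0,0]]'
```

```text
time: 10.55
eef_pos: [0.5044, 0.1545, 0.0994]
eef_rot: [0.772, 0.635, -0.0, -0.0]
force: [-0.5, 0.4, -3.1]
grip_width: 0.638
grasp_force: 85.6
time: 10.8
eef_pos: [0.5045, 0.1546, 0.0978]
eef_rot: [0.772, 0.635, 0.0, 0.0]
force: [-0.8, -0.4, -3.6]
grip_width: 0.632
grasp_force: 85.6
time: 11.05
eef_pos: [0.5043, 0.1546, 0.0955]
eef_rot: [0.772, 0.635, -0.0, -0.0]
force: [-0.6, 0.5, -3.5]
grip_width: 0.636
grasp_force: 85.6
```

```bash
for i in 1 2; do python3 -c "from look import *
s=status.read_state();print(s['eef_pos'],s['force'])"; done
python3 -m handwheel '[[-1,0,0,2,0,0,0],[-1,0,0,0,0,0,0]]'
python3 -m handwheel '[[-1,0,0,2,0,0,0],[-1,0,0,0,0,0,0]]'
python3 -m handwheel '[[-1,0,0,2,0,0,0],[-1,0,0,0,0,0,0]]'
```

```text
[0.50425954 0.15456247 0.09549902] [-0.56079985  0.48064805 -3.48904731]
[0.50425954 0.15456247 0.09549902] [-0.56079985  0.48064805 -3.48904731]
time: 11.3
eef_pos: [0.504, 0.1545, 0.0933]
eef_rot: [0.772, 0.635, -0.0, -0.0]
force: [-2.5, 0.5, -3.8]
grip_width: 0.629
grasp_force: 85.5
time: 11.55
eef_pos: [0.5038, 0.1546, 0.0912]
eef_rot: [0.772, 0.635, -0.001, -0.001]
force: [-4.1, 0.7, -3.0]
grip_width: 0.634
grasp_force: 85.6
time: 11.8
eef_pos: [0.5036, 0.1546, 0.0892]
eef_rot: [0.772, 0.635, -0.001, -0.001]
force: [-3.8, 0.7, -2.7]
grip_width: 0.634
grasp_force: 85.7
```

```bash
python3 -m handwheel '[[-1,-0.3,-1.5,0,0,0,0],[-1,0,0,0,0,0,0]]'
python3 -m handwheel '[[-1,0,0,2,0,0,0],[-1,0,0,0,0,0,0]]'
python3 -m handwheel '[[-1,0,0,2,0,0,0],[-1,0,0,0,0,0,0]]'
```

```text
time: 12.05
eef_pos: [0.5034, 0.1544, 0.0899]
eef_rot: [0.772, 0.635, 0.001, 0.001]
force: [-1.5, 0.2, -3.4]
grip_width: 0.638
grasp_force: 85.5
time: 12.3
eef_pos: [0.5032, 0.1544, 0.0876]
eef_rot: [0.772, 0.635, 0.0, 0.0]
force: [-0.7, 0.5, -3.9]
grip_width: 0.633
grasp_force: 85.6
time: 12.55
eef_pos: [0.5029, 0.1545, 0.0855]
eef_rot: [0.772, 0.635, 0.0, 0.0]
force: [-0.4, 0.0, -3.5]
grip_width: 0.637
grasp_force: 85.6
```

```bash
for i in 1; do python3 -m handwheel '[[-1,0,0,2,0,0,0],[-1,0,0,0,0,0,0]]'
python3 -m handwheel '[[-1,0,0,2,0,0,0],[-1,0,0,0,0,0,0]]'; done
```

```text
time: 12.8
eef_pos: [0.5027, 0.1545, 0.0834]
eef_rot: [0.772, 0.635, -0.0, -0.0]
force: [-1.3, 0.5, -3.9]
grip_width: 0.636
grasp_force: 85.6
time: 13.05
eef_pos: [0.5025, 0.1546, 0.0813]
eef_rot: [0.772, 0.635, -0.0, -0.0]
force: [-3.0, 0.7, -4.1]
grip_width: 0.635
grasp_force: 85.6
```

```bash
python3 -m handwheel '[[-1,0,-1,0,0,0,0],[-1,0,0,0,0,0,0]]'
python3 -m handwheel '[[-1,0,0,1.5,0,0,0],[-1,0,0,0,0,0,0]]'
python3 -m handwheel '[[-1,0,0,1.5,0,0,0],[-1,0,0,0,0,0,0]]'
```

```text
time: 13.3
eef_pos: [0.5025, 0.1546, 0.0819]
eef_rot: [0.772, 0.635, 0.0, 0.0]
force: [-0.2, 0.6, -3.4]
grip_width: 0.637
grasp_force: 85.5
time: 13.55
eef_pos: [0.5022, 0.1547, 0.0802]
eef_rot: [0.772, 0.635, 0.0, 0.0]
force: [-1.3, 0.4, -3.3]
grip_width: 0.634
grasp_force: 85.5
time: 13.8
eef_pos: [0.502, 0.1547, 0.0786]
eef_rot: [0.772, 0.635, 0.0, 0.0]
force: [0.3, 0.9, -3.1]
grip_width: 0.631
grasp_force: 85.5
```

```bash
python3 -m handwheel '[[-1,0,0,1,0,0,0],[-1,0,0,0,0,0,0]]'
python3 -m handwheel '[[-1,0,0,1,0,0,0],[-1,0,0,0,0,0,0]]'
python3 -m handwheel '[[-1,0,0,1,0,0,0],[-1,0,0,0,0,0,0]]'
```

```text
time: 14.05
eef_pos: [0.5019, 0.1547, 0.0776]
eef_rot: [0.772, 0.635, 0.0, 0.0]
force: [-0.7, 0.2, -4.0]
grip_width: 0.637
grasp_force: 85.5
time: 14.3
eef_pos: [0.5018, 0.1547, 0.0765]
eef_rot: [0.772, 0.635, -0.0, -0.0]
force: [-1.4, 0.2, -3.4]
grip_width: 0.634
grasp_force: 85.5
time: 14.55
eef_pos: [0.5018, 0.1548, 0.0756]
eef_rot: [0.772, 0.635, -0.0, -0.0]
force: [-2.2, 0.0, -2.5]
grip_width: 0.634
grasp_force: 85.6
```

```bash
python3 -m handwheel '[[-1,0,-0.5,0.5,0,0,0],[-1,0,0,0,0,0,0]]'
python3 -m handwheel '[[-1,0,0,1,0,0,0],[-1,0,0,0,0,0,0]]'
python3 -m handwheel '[[-1,0,0,1,0,0,0],[-1,0,0,0,0,0,0]]'
```

```text
time: 14.8
eef_pos: [0.5018, 0.1548, 0.0755]
eef_rot: [0.772, 0.635, 0.0, 0.0]
force: [-2.0, 0.5, -0.2]
grip_width: 0.635
grasp_force: 85.9
time: 15.05
eef_pos: [0.5018, 0.1549, 0.0752]
eef_rot: [0.772, 0.635, 0.0, 0.0]
force: [-4.3, 0.7, 5.9]
grip_width: 0.639
grasp_force: 86.6
time: 15.3
eef_pos: [0.5019, 0.155, 0.075]
eef_rot: [0.772, 0.635, -0.0, -0.0]
force: [-7.3, -0.7, 11.7]
grip_width: 0.636
grasp_force: 87.2
```

```bash
python3 -m handwheel '[[-1,0,-0.6,-1,0,0,0],[-1,0,0,0,0,0,0]]'
python3 -m handwheel '[[-1,0,-0.4,-0.5,0,0,0],[-1,0,0,0,0,0,0]]'
```

```text
time: 15.55
eef_pos: [0.5018, 0.1549, 0.0751]
eef_rot: [0.772, 0.635, 0.001, 0.001]
force: [-1.2, 0.6, 4.6]
grip_width: 0.628
grasp_force: 86.4
time: 15.8
eef_pos: [0.5017, 0.1549, 0.0751]
eef_rot: [0.772, 0.635, 0.001, 0.001]
force: [3.7, 0.3, -0.0]
grip_width: 0.632
grasp_force: 86.0
```

```bash
python3 -m handwheel '[[-1,0,0.3,0.5,0,0,0],[-1,0,0,0,0,0,0]]' 20
python3 -m handwheel '[[0.4,0,0,0,0,0,0],[0.4,0,0,0,0,0,0],[0.55,0,0,0,0,0,0],[0.55,0,0,0,0,0,0]]'
python3 - <<'E'
from look import *
s=viewer.read_camera("side")[:,:,::-1]
cv2.imwrite("pics/seat.png",crop(s,145,100,100,110,5))
E
```

```text
time: 16.05
eef_pos: [0.5017, 0.155, 0.0751]
eef_rot: [0.772, 0.635, 0.001, 0.001]
force: [2.4, -0.1, 5.4]
grip_width: 0.634
grasp_force: 86.4
time: 16.55
eef_pos: [0.5004, 0.155, 0.0739]
eef_rot: [0.772, 0.635, -0.0, -0.0]
force: [0.3, 0.3, 0.5]
grip_width: 0.776
grasp_force: 0.0
```

View pics/seat.png

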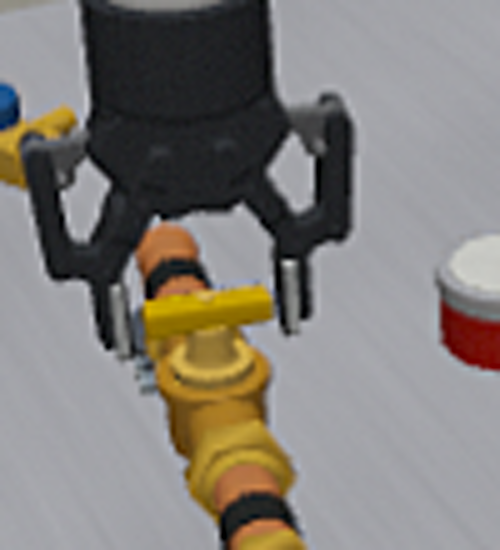

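```bash
python3 -m handwheel '[[0.8,0,1.4,0,0,0,0],[0.8,0,0,-10,0,0,0],[0.8,0,0,-25,0,0,0],[0.8,0,0,-25,0,0,0],[-1,0,0,0,0,0,0],[-1,0,0,0,0,0,0],[-1,0,0,0,0,0,0],[-1,0,0,0,0,0,0],[-1,0,0,0,0,0,0],[-1,0,0,0,0,0,0],[-1,0,0,0,0,0,0]]' 40
python3 -c "
from look import *
delta([.5018,.155,.1047+.0187],pose(-11.2,0))"
```

```text
time: 17.98
eef_pos: [0.5021, 0.1547, 0.1342]
eef_rot: [0.772, 0.635, -0.0, -0.0]
force: [0.6, -0.4, -0.5]
grip_width: 0.001
grasp_force: 0.0
t 17.98 grasp now [0.5021 0.1547 0.1529] world d mm [ -0.3   0.3 -29.5] F [ 0.6 -0.4 -0.5] q [0.08 0.07 1.95 0.   1.13 0.28] w 0.001
turn deg (tool) [-0.    0.    0.05]
TCP shift tool, before turn [ 0.3 -0.4 29.5] after turn [ 0.3 -0.4 29.5]
```

```bash
python3 -m handwheel '[[-1,0.3,-0.4,12,0,0,0],[-1,0,0,8,0,0,0],[-1,0,0,4,0,0,0],[-1,0,0,1,0,0,0],[-1,0,0,0,0,0,0]]'
python3 -m handwheel '[[-1,0,0,1,0,0,0],[-1,0,0,1,0,0,0],[-1,0,0,0,0,0,0]]'
python3 -m handwheel '[[-1,0,0,1,0,0,0],[-1,0,0,1,0,0,0],[-1,0,0,0,0,0,0]]'
```

```text
time: 18.6
eef_pos: [0.5019, 0.155, 0.1093]
eef_rot: [0.772, 0.635, 0.0, 0.0]
force: [0.9, -0.1, 0.3]
grip_width: 0.001
grasp_force: 0.0
time: 18.98
eef_pos: [0.5018, 0.155, 0.1072]
eef_rot: [0.772, 0.635, -0.0, 0.0]
force: [0.4, 0.4, 0.6]
grip_width: -0.002
grasp_force: 0.0
time: 19.35
eef_pos: [0.5017, 0.155, 0.1051]
eef_rot: [0.772, 0.635, -0.0, -0.0]
force: [-0.0, -0.4, 0.9]
grip_width: 0.001
grasp_force: 0.0
```

```bash
python3 -m handwheel '[[-1,0,0,1,0,0,0],[-1,0,0,1,0,0,0],[-1,0,0,0,0,0,0]]'
python3 -m handwheel '[[-1,0,0,1,0,0,0],[-1,0,0,0,0,0,0]]'
python3 -m handwheel '[[-1,0,0,1,0,0,0],[-1,0,0,0,0,0,0]]'
```

```text
time: 19.73
eef_pos: [0.5017, 0.155, 0.1031]
eef_rot: [0.772, 0.635, -0.0, -0.0]
force: [0.4, 0.0, 1.0]
grip_width: 0.006
grasp_force: 0.0
time: 19.98
eef_pos: [0.5018, 0.155, 0.1021]
eef_rot: [0.772, 0.635, -0.0, -0.0]
force: [1.1, 0.3, 0.4]
grip_width: -0.0
grasp_force: 0.0
time: 20.23
eef_pos: [0.5018, 0.155, 0.1012]
eef_rot: [0.772, 0.635, 0.0, 0.0]
force: [0.1, 0.8, 0.3]
grip_width: -0.001
grasp_force: 0.0
```

```bash
python3 -m handwheel '[[-1,0,0,1,0,0,0],[-1,0,0,0,0,0,0]]'
python3 -m handwheel '[[-1,0,0,1,0,0,0],[-1,0,0,0,0,0,0]]'
python3 -m handwheel '[[-1,0,0,1,0,0,0],[-1,0,0,0,0,0,0]]'
```

```text
time: 20.48
eef_pos: [0.502, 0.1551, 0.1011]
eef_rot: [0.772, 0.635, -0.0, 0.0]
force: [-2.2, -0.7, 7.1]
grip_width: -0.001
grasp_force: 3.2
time: 20.72
eef_pos: [0.5021, 0.1551, 0.101]
eef_rot: [0.772, 0.635, -0.0, 0.0]
force: [-6.0, -1.4, 12.2]
grip_width: 0.001
grasp_force: 6.3
time: 20.98
eef_pos: [0.5023, 0.1551, 0.101]
eef_rot: [0.772, 0.635, -0.0, 0.0]
force: [-10.0, -1.9, 17.8]
grip_width: 0.001
grasp_force: 9.4
```

```bash
python3 -m handwheel '[[-1,0,-0.6,0.4,0,0,0],[-1,0,0,0,0,0,0]]'
python3 -m handwheel '[[-1,0,-0.4,0,0,0,0],[-1,0,0,0,0,0,0],[-1,0,0,0,0,0,0],[-1,0,0,0,0,0,0]]'
```

```text
time: 21.22
eef_pos: [0.5022, 0.1551, 0.101]
eef_rot: [0.772, 0.635, 0.0, 0.001]
force: [-7.6, -1.7, 19.0]
grip_width: -0.001
grasp_force: 9.7
time: 21.72
eef_pos: [0.5022, 0.1551, 0.101]
eef_rot: [0.772, 0.635, 0.001, 0.001]
force: [-6.4, -3.2, 18.1]
grip_width: -0.001
grasp_force: 9.1
```

```bash
python3 -m handwheel '[[-1,0,-0.3,0.5,0,0,0],[-1,0,0,0,0,0,0],[-1,0,0,0,0,0,0],[-1,0,0,0,0,0,0],[-1,0,0,0,0,0,0]]'
python3 -m handwheel '[[-1,0,0,-2,0,0,0],[-1,0,0,-2,0,0,0],[-1,0,0,-4,0,0,0],[-1,0,0,-20,0,0,0],[-1,0,0,-40,0,0,0],[-1,-60,0,0,0,0,0],[-1,-60,0,0,0,0,0],[-1,0,0,0,0,0,0],[-1,0,0,0,0,0,0]]'
python3 - <<'E'
from look import *
s=viewer.read_camera("side")[:,:,::-1];t=viewer.read_camera("top")[:,:,::-1]
cv2.imwrite("pics/end.png",np.hstack([crop(s,150,130,80,90,5),crop(t,140,180,80,90,5)]))
E
```

```text
time: 22.35
eef_pos: [0.5022, 0.1551, 0.1009]
eef_rot: [0.772, 0.635, 0.001, 0.001]
force: [-7.9, -2.8, 20.8]
grip_width: -0.002
grasp_force: 10.2
time: 23.48
eef_pos: [0.4773, 0.0376, 0.1652]
eef_rot: [0.773, 0.635, 0.0, -0.0]
force: [-0.1, -0.3, 0.1]
grip_width: 0.004
grasp_force: 0.0
```

View pics/end.png

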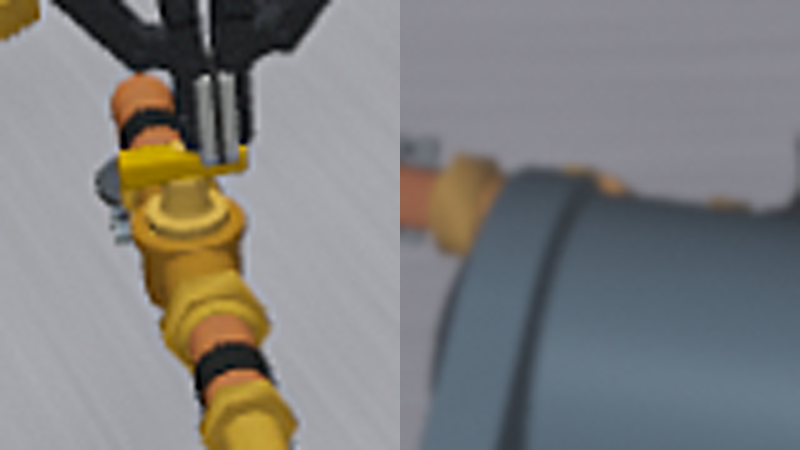

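```bash
python3 -c "
from look import *
print(ticket.close_job())"
```

```text
the job is handed in; nothing more can be done
None
```

I handed the job in at 23.6 s on the robot's clock. The plug stands upright by itself in the bore with its shoulder about 6 mm above the rim and the tee set across the pipe. I pressed it home with about 21 N and let it go; nothing else was touched, and the hand-in gave no verdict.

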